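# Open the incense rack's sockets with its sprung slide

### The job

Open the five sockets of the rosewood rack. First push the porcelain stick holder that stands against the rack's far end aside, clear of the path in which the brass slide comes out there; then push the slide by the brass face of its upright tab all the way to its end stop and let it go, so that it springs back and latches on its stop pin half-way. Only push: do not lift or tip the holder, do not grip the tab or touch its black back plate, never let the slide touch the holder, and leave everything else standing where it is.

Things in the scene. Friction and masses are not known exactly. Their poses are not given: they have to be found in the camera images.
- rack: Fixed rosewood rack, 70 (x) by 250 (y) by 30 mm high, origin at the centre of its underside. Its y axis runs along the five 13 mm sockets from the tab end (-125 mm) to the far end (+125 mm). Guides, top at 36 mm, flank the slide; at y = +107 mm a steel bridge, 61 mm high, carries the stop pin with a copper ball on top (to 79 mm, lifted 85 mm). Its yaw in the room is within 0.3 rad of zero.
- slide (a joint): Brass slide's travel along the rack's +y, m: 0 at rest (slots show ivory inlay), 0.040 at the end stop (same), 0.020 latched half-way (slots over the dark sockets). A 30 mm flat strip (z 30 to 34 mm), tab at its -y end. Its spring pushes back with 4 N at rest, 8.5 N at the stop, lifting the pin takes 2 N more; beyond 0.020 the pin drops behind its tooth: let go, it returns only to 0.020.
- tab_face (a point): Centre of the pushing face of the slide's upright brass tab, which looks to the rack's -y and travels with the slide. At rest it is at x = 0, y = -143 mm, z = 60 mm in the rack's frame. The tab is 40 mm wide (rack's x), 6 mm thick, from 30 to 76 mm high, and stands outside the rack's -y end; the shelf before it is free.
- tab_back (a point): Black plate on the back (+y) side of the tab, 40 mm wide, 5 mm thick, from 36 to 76 mm high; the fingers must not touch it. This point is the centre of its +y face, 11 mm behind tab_face.
- slide_tail (a point): Middle of the slide's other end, 32 mm high; at rest 5 mm inside the rack's +y end (y = +120 mm in the rack's frame), at the end stop y = +160 mm. The strip there is 30 mm wide.
- holder_c_mid (a point): Centre, 23 mm up, of the loose ivory-white porcelain stick holder at the rack's far (+y) end, in the slide's path; round, 56 mm across at most, 46 mm high, about 0.16 kg. It starts with its centre 159 to 167 mm along the rack's y axis and within 8 mm of that axis. Nothing stands within 0.1 m on either side of it across the rack's axis.
- holder_a_mid (a point): Centre, 23 mm up, of a like porcelain holder in front of the rack (robot's side); leave alone.
- holder_b_mid (a point): Centre, 23 mm up, of a like porcelain holder far to the left; leave alone.
- bowl: Brass singing bowl, 120 mm across, 65 mm high, to the right; origin at the centre of its underside; leave alone.
- striker: Maple striker lying to the right, 185 mm long (x), 22 mm thick; origin on its underside near the middle; leave alone.
- snuff_cap: Hammered copper snuffing cap, 54 mm across, 87 mm high, behind the rack; origin at the centre of its underside; leave alone.
- stupa: Sandstone stupa model, 80 mm square, 127 mm high, beyond the rack; origin at the centre of its underside; leave alone.
Things that resemble listed ones, but are neither listed nor needed, are in the scene too. What is shaped like the part that bears holder_c_mid but green or turquoise is not meant.

How it is judged:
On the way, in this order (a step that is already met when the one before it is completed fails the run):
1. the porcelain holder at the rack's end is clear of the slide's path ((x of holder_c_mid in the frame of rack above 0.045 m or x of holder_c_mid in the frame of rack below -0.045 m or y of holder_c_mid in the frame of rack above 0.19 m)), for 0.2 s.
2. the slide is pushed to its end stop (value of joint slide above 0.0375 m), for 0.05 s.
At the end, for the whole second after the job is handed in: The slide rests latched at 20 mm (3 mm either way); the holder stands upright and still on the shelf, clear of the slide's path (its centre more than 45 mm to one side of the rack's long axis, or more than 190 mm along it) (value of joint slide between 0.017 and 0.023 m and velocity of joint slide between -0.01 and 0.01 m/s and (x of holder_c_mid in the frame of rack above 0.045 m or x of holder_c_mid in the frame of rack below -0.045 m or y of holder_c_mid in the frame of rack above 0.19 m) and height (world z) of holder_c_mid between 0.015 and 0.03 m and angle between holder_c_mid's own z axis and vertical below 0.15 rad and linear speed of holder_c below 0.02 m/s); the robot touches nothing.
It fails at once if the porcelain holder is lifted or tipped (height (world z) of holder_c_mid above 0.035 m or angle between holder_c_mid's own z axis and vertical above 0.4 rad).
It fails at once if the slide touches the porcelain holder (contact force between slide and holder_c above 0.3 N).
It fails at once if the fingers touch the back plate of the tab (the tab is gripped or hooked) (contact force between the fingers and slide_c4 above 0.5 N).
It fails at once if another thing is moved by more than 15 mm (distance of any of holder_a_mid, holder_b_mid, bowl, striker, snuff_cap, stupa from where it was at the start of the episode above 0.015 m).
It also fails if it takes over 48 s, if anything falls off the work surface, if the arm or the gripper's body presses on something with over 40 N, if the wrist force passes 120 N, or if a joint passes its speed limit or range.

### The arm

A 6-joint arm with a two-finger parallel gripper is mounted at the origin on the work surface. World frame = base frame: x ahead of the robot, y to its left, z up, the work surface at z = 0. Lengths are in m, angles in rad, forces in N, time in s.
With the tool pointing down it reaches from about 0.15 to 0.775 m from the base axis. Payload 6.1 kg.
Tool frame: the origin (TCP) lies midway between the tips of the shut fingers; the grasp point (between the pads) lies 19 mm behind it; z points along the fingers, y is the direction in which the jaws open and shut (so a half turn about z gives the same grasp; the last joint's range is limited). The gripper opens to 85 mm and grips with 20 to 120 N. Pads are 22 mm wide; open, the fingers measure 114 mm over their backs; the gripper's body (76 mm by 85 mm) begins 54 mm behind the grasp point. The pads swing forward as they close: fully open they stand 13 mm farther back than shut.
Start: joints at [0, 0.126, -0.04, 1.405, 0, 1.571], TCP at [0.525, -0, 0.196] pointing down, gripper open.
Joint ranges: [-2.72, 2.72], [-0.95, 1.95], [-1.27, 1.35], [-1.78, 2.02], [-1.46, 1.47], [-3.14, 3.14]. Speed limits (rad/s): [2.39, 2.39, 3.01, 3.14, 3.14, 3.14].

### API

Orientations are given as a unit quaternion [w, x, y, z].
In Python, from workcell import robot gives the robot as it stands. The module is installed in compiled form; this text tells all that it offers.
- The arm moves only by the tool carry_out, never from a script. Its argument "series" is a list of rows, each an object with "slide": the shift along the tool's x, y, z in units of 60 mm (1.0 is 60 mm), a list of three; "turn": the turn, a rotation vector about the tool's x, y, z in rad, a list of three; "jaw": the closure, from 0 (fully open) to 1 (shut). A call has 1 to 12 rows; each row is the pose to reach, as a shift and turn from the pose measured when the call began, along the tool's axes at that moment; what a row does not reach only later rows make up. A row lasts 1/8 s, in which the tool goes at most 62.5 mm and 10.7 degrees, less where a joint would pass 70% of its speed; a pose out of reach is approached as far as the arm can. A call with a gripper value outside its range is refused whole. The fingers move at their own pace and stop on an object; "newtons" is the grip in N (left out, the last holds). Time passes only in rows, so rows that repeat a pose let the fingers close. It gives the time, the measured TCP pose, the force and the opening at its end, in the units of the state.
- robot.observe(): the state, without advancing time (a new reading comes with each control period).
- robot.snapshot(name): name is "scene" or "side" or "wrist"; returns the picture (384x512x3 uint8, red, green, blue); there is no depth.
- robot.camera_info(name): a dict with "intrinsics" (3x3 intrinsics, pixels), "extrinsics" (4x4, takes a point from world to camera coordinates). Camera axes: x right, y down, z forward; pixel columns grow to the right and rows downward; lengths in m; the calibration is good to about 2 mm. A picture is of the moment at which its call begins: read the wrist's pose just before it. camera_info takes no time and is no camera call; for the wrist camera it gives the pose at the moment of the call.
- robot.finish_job(): hands the job in, once; it reports no verdict.
The state is a dict: "time_s": time; "joint_pos": joint angles; "joint_velocities": joint speeds; "tau": joint torques, N m; "position": TCP position; "ee_rot": TCP orientation; "contact_force": force on the tool from outside, world axes, zero at the start; "moment": the same for the moment, N m; "opening": finger opening in m.
Only numpy, scipy, OpenCV 4.12 (cv2) and the standard library are available. Lean on these libraries where they do the work, as an engineer would, in place of code of your own. Each camera call takes 0.05 s, during which the arm holds its last target.

## Working session

There is one attempt and no reset: what is moved stays moved. The work goes in short steps, Python scripts to look and compute and a tool call to move; the robot and the scene stay as the last step left them, time stands still between calls to the robot, and variables do not carry over. Pictures are saved under pics/ and viewed, and the job is handed in when it is done.

Besides the shell and the picture viewer there is one more tool, called after ">>>" as a command line: name --argument value ..., lists and objects as JSON in quotes. carry_out: Moves the arm, as the interface text tells. Its arguments: {"type":"object","properties":{"series":{"type":"array","items":{"type":"object","properties":{"slide":{"type":"array","items":{"type":"number"}},"turn":{"type":"array","items":{"type":"number"}},"jaw":{"type":"number"}}}},"newtons":{"type":"number"}},"required":["series"]}

```bash
mkdir -p pics; python3 - <<'E'
from workcell import robot
import cv2
s=robot.observe();print({k:s[k] for k in('time_s','position','ee_rot','opening')})
for n in('scene','side','wrist'):
    c=robot.camera_info(n);print(n,c)
    cv2.imwrite(f'pics/{n}0.png',robot.snapshot(n)[:,:,::-1])
E
```

```text
{'time_s': 0.0, 'position': array([5.24540174e-01, 4.50828676e-06, 1.95536088e-01]), 'ee_rot': array([-5.58950300e-04,  7.07100619e-01,  7.07112503e-01, -5.57078328e-04]), 'opening': 0.08558297225776389}
scene {'intrinsics': array([[363.76488377,   0.        , 260.91342762],
       [  0.        , 363.76488377, 187.01358415],
       [  0.        ,   0.        ,   1.        ]]), 'extrinsics': array([[ 0.89332475,  0.44914687,  0.01542667, -0.50472571],
       [ 0.34438937, -0.66210797, -0.66558922, -0.12875251],
       [-0.28873319,  0.5999001 , -0.74615884,  1.30386971],
       [ 0.        ,  0.        ,  0.        ,  1.        ]])}
side {'intrinsics': array([[436.57291253,   0.        , 253.4813196 ],
       [  0.        , 436.57291253, 196.55716738],
       [  0.        ,   0.        ,   1.        ]]), 'extrinsics': array([[-0.87833752, -0.47780468,  0.01502977,  0.46840425],
       [-0.33730115,  0.5971609 , -0.72775463,  0.2315272 ],
       [ 0.33874938, -0.64428375, -0.68567289,  1.34347576],
       [ 0.        ,  0.        ,  0.        ,  1.        ]])}
wrist {'intrinsics': array([[335.26933992,   0.        , 260.56390307],
       [  0.        , 335.26933992, 191.16780681],
       [  0.        ,   0.        ,   1.        ]]), 'extrinsics': array([[ 9.99998207e-01, -6.25053424e-04, -1.78775660e-03,
        -5.24531443e-01],
       [-1.21376735e-04, -9.63178443e-01,  2.68862924e-01,
        -3.42345639e-02],
       [-1.88998231e-03, -2.68862224e-01, -9.63176792e-01,
         3.77859927e-01],
       [ 0.00000000e+00,  0.00000000e+00,  0.00000000e+00,
         1.00000000e+00]])}
```

View pics/scene0.png

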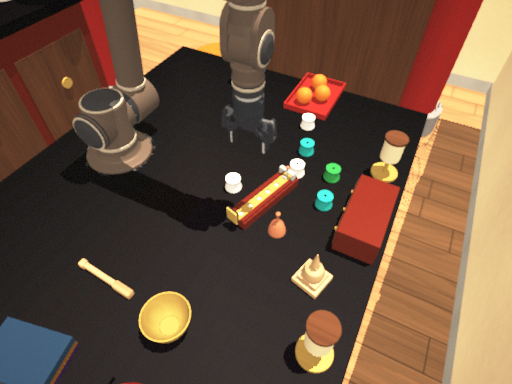

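View pics/side0.png

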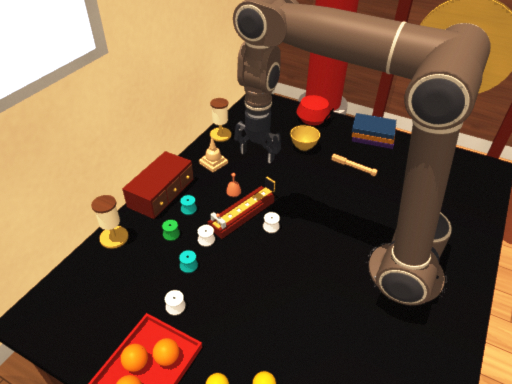

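View pics/wrist0.png

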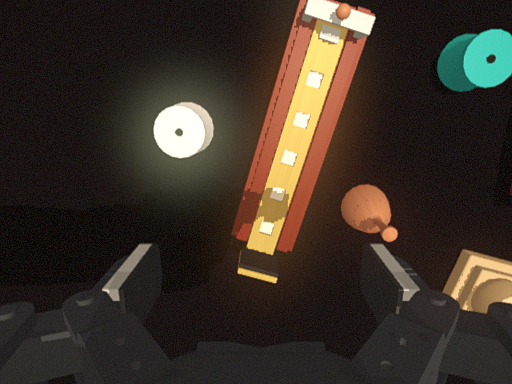

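```bash
python3 - <<'E'
import cv2
a=cv2.imread('pics/scene0.png')[130:230,210:350];cv2.imwrite('pics/sc.png',cv2.resize(a,None,fx=5,fy=5,interpolation=2))
a=cv2.imread('pics/side0.png')[170:280,160:300];cv2.imwrite('pics/si.png',cv2.resize(a,None,fx=5,fy=5,interpolation=2))
a=cv2.imread('pics/wrist0.png')[0:290,220:390];cv2.imwrite('pics/wr.png',cv2.resize(a,None,fx=2,fy=2,interpolation=2))
E
```

```text
(no output)
```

View pics/sc.png

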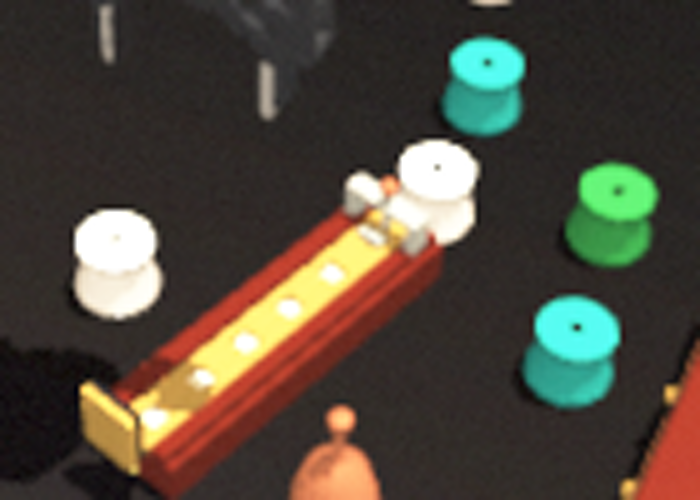

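View pics/si.png

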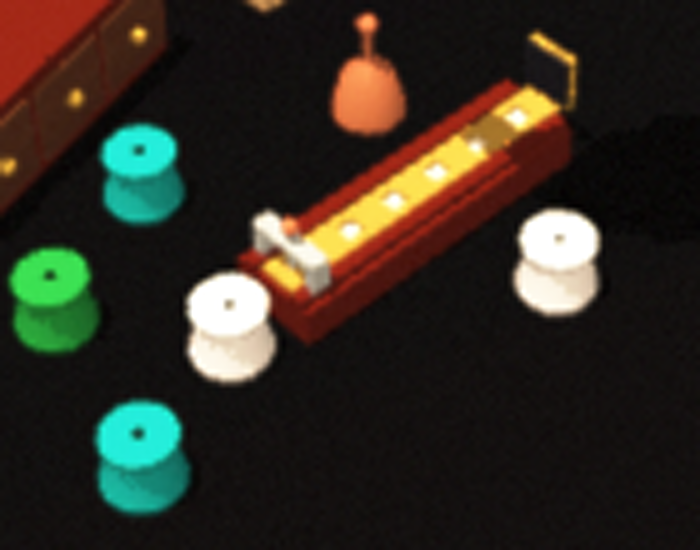

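View pics/wr.png

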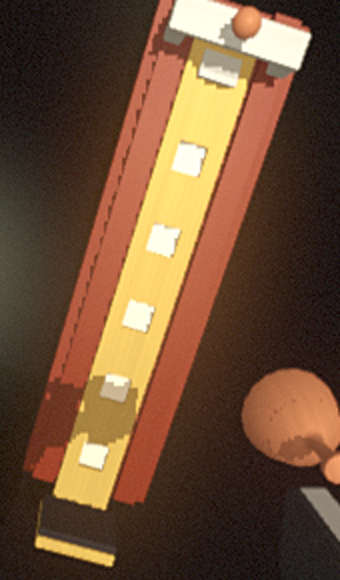

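```bash
cat >h.py <<'E'
import numpy as np
from scipy.optimize import least_squares
from workcell import robot
def proj(n,P,ci=None):
    c=ci or robot.camera_info(n);P=np.atleast_2d(P)
    q=(c['extrinsics']@np.c_[P,np.ones(len(P))].T)[:3];p=c['intrinsics']@q;return (p[:2]/p[2]).T
def onplane(n,uv,z):
    c=robot.camera_info(n);E=c['extrinsics'];R=E[:3,:3];o=-R.T@E[:3,3]
    d=R.T@np.linalg.inv(c['intrinsics'])@np.array([uv[0],uv[1],1]);return o+d*(z-o[2])/d[2]
E
python3 - <<'E'
from h import *
ob=[('wrist',(238,273.5),(-20,-143,76)),('wrist',(276.5,283.5),(20,-143,76)),('wrist',(292.5,250.5),(35,-125,30)),
('scene',(226.4,206.6),(-20,-143,76)),('scene',(237.4,215),(20,-143,76)),('scene',(237.6,224.4),(20,-143,30)),('scene',(227,217.4),(-20,-143,30)),
('side',(221.6,238.4),(-35,125,0)),('scene',(244.4,229.4),(35,-125,0)),('scene',(297.4,184.4),(35,125,0)),('scene',(298,179.6),(35,125,30)),('wrist',(343.5,11),(0,107,74)),('side',(274,201.5),(-35,-125,0))]
ci={n:robot.camera_info(n) for n in('wrist','scene','side')}
def T(p,P):
    c,s=np.cos(p[2]),np.sin(p[2]);P=np.array(P)/1000
    return np.array([p[0]+c*P[0]-s*P[1],p[1]+s*P[0]+c*P[1],P[2]])
f=lambda p:np.concatenate([proj(n,T(p,P),ci[n])[0]-uv for n,uv,P in ob])
r=least_squares(f,[.55,.15,-.27],loss='soft_l1');print(r.x);print(f(r.x).reshape(-1,2).round(1))
p=r.x
c,s=np.cos(p[2]),np.sin(p[2])
for n,uv in(('scene',(297.5,164)),('side',(205.8,230.6))):
    w=onplane(n,uv,.046);d=w[:2]-p[:2];print(n,w,'rack',c*d[0]+s*d[1],-s*d[0]+c*d[1])
for k,uv in dict(capbase=(277,232),).items(): print(k,onplane('scene',uv,.0))
for k,uv in dict(turq1=(307,142),turq2=(325,195),green=(333,168),wA=(233,178)).items():
    w=onplane('scene',uv,.046);d=w[:2]-p[:2];print(k,w[:2],'rack',c*d[0]+s*d[1],-s*d[0]+c*d[1])
E
```

```text
[ 0.56148555  0.03305203 -0.28357366]
[[-0.2  0. ]
 [ 0.2  0.1]
 [-0.1  0.7]
 [-0.1  1. ]
 [-1.3  0.3]
 [-0.9  0.5]
 [ 0.2 -0.1]
 [ 0.2  0.6]
 [ 0.5  0.6]
 [ 0.4  0.6]
 [ 0.6 -0.7]
 [ 0.  -0.8]
 [-0.3  0.4]]
scene [0.60500817 0.18946424 0.046     ] rack -0.001977915517021228 0.1623424974847193
side [0.60336724 0.19107973 0.046     ] rack -0.004005306642215725 0.16343434555032313
capbase [ 0.64828399 -0.05920177  0.        ]
turq1 [0.59183467 0.30687627] rack -0.04747580573830458 0.27137949360754177
turq2 [0.73305665 0.10345577] rack 0.1450206982690836 0.11559553350665858
green [0.71623009 0.2264615 ] rack 0.09445059228471703 0.22898074821810033
wA [0.44674969 0.03514533] rack -0.11073918917788785 -0.030092061502170663
```

```bash
cat >>h.py <<'E'
from scipy.spatial.transform import Rotation as Ro
p=np.array([0.56148555,0.03305203,-0.28357366])
c,s=np.cos(p[2]),np.sin(p[2])
def w2r(w): d=np.array(w[:2])-p[:2];return np.array([c*d[0]+s*d[1],-s*d[0]+c*d[1]])
def r2w(x,y,z): return np.array([p[0]+c*x-s*y,p[1]+s*x+c*y,z])
def now():
    o=robot.observe();q=o['ee_rot'];return o,Ro.from_quat([q[1],q[2],q[3],q[0]])
def cmd(x,y,z,yaw=None):
    """TCP to rack x,y,z ; yaw = world angle of tool y axis, tool down"""
    o,R=now();sl=R.inv().apply(r2w(x,y,z)-o['position'])/.06
    t=None
    if yaw is not None:
        ty=np.array([np.cos(yaw),np.sin(yaw),0]);tz=np.array([0,0,-1.]);tx=np.cross(ty,tz)
        t=(R.inv()*Ro.from_matrix(np.c_[tx,ty,tz])).as_rotvec().round(4)
    print('slide',sl.round(3),'turn',t)
def st():
    o,R=now();print(o['time_s'],'rack',w2r(o['position']).round(4),'z',o['position'][2].round(4),'F',o['contact_force'].round(2),'open',round(o['opening'],4),'\naxes',R.as_matrix().round(3).tolist())
E
python3 - <<'E'
from h import *
st();cmd(.055,.163,.14,p[2]+np.pi/2);cmd(.055,.163,.012)
E
```

```text
0.15 rack [-0.0261 -0.042 ] z 0.1957 F [ 0.46  0.58 -0.24] open 0.0855 
axes [[-0.0, 1.0, -0.001], [1.0, 0.0, -0.0], [-0.0, -0.001, -1.0]]
slide [2.903 2.255 0.925] turn [-1.1000e-03 -8.0000e-04 -1.2872e+00]
slide [2.903 2.258 3.058] turn None
```

>>> carry_out --series '[{"slide": [2.9, 2.26, 0.9], "turn": [0, 0, -1.287], "jaw": 0.77}, {"slide": [2.9, 2.26, 0.9], "turn": [0, 0, -1.287], "jaw": 0.77}, {"slide": [2.9, 2.26, 0.9], "turn": [0, 0, -1.287], "jaw": 0.77}, {"slide": [2.9, 2.26, 0.9], "turn": [0, 0, -1.287], "jaw": 0.77}, {"slide": [2.9, 2.26, 0.9], "turn": [0, 0, -1.287], "jaw": 0.77}, {"slide": [2.9, 2.26, 0.9], "turn": [0, 0, -1.287], "jaw": 0.77}, {"slide": [2.9, 2.26, 0.9], "turn": [0, 0, -1.287], "jaw": 0.77}, {"slide": [2.9, 2.26, 0.9], "turn": [0, 0, -1.287], "jaw": 0.77}, {"slide": [2.9, 2.26, 0.9], "turn": [0, 0, -1.287], "jaw": 0.77}, {"slide": [2.9, 2.26, 0.9], "turn": [0, 0, -1.287], "jaw": 0.77}]'

```text
time_s: 1.4
position: [0.6602, 0.1739, 0.1415]
ee_rot: [-0.001, 0.142, 0.99, -0.0]
contact_force: [-0.1, -0.2, -0.5]
opening: 0.0198
```

```bash
python3 - <<'E'
from h import *
import cv2
st();cmd(.055,.163,.012,p[2]+np.pi/2)
print(proj('wrist',[r2w(-.003,.163,.046),r2w(0,.12,.034),r2w(0.055,.163,0)]))
cv2.imwrite('pics/w1.png',robot.snapshot('wrist')[:,:,::-1])
E
```

```text
1.4 rack [0.0553 0.1628] z 0.1415 F [-0.14 -0.24 -0.48] open 0.0198 
axes [[-0.96, 0.282, -0.001], [0.282, 0.96, -0.0], [0.001, -0.0, -1.0]]
slide [0.003 0.004 2.158] turn [-0.0004 -0.0012 -0.0018]
[[260.30574174 110.29247324]
 [208.31382808 113.64212764]
 [260.50985922 170.21894385]]
```

View pics/w1.png

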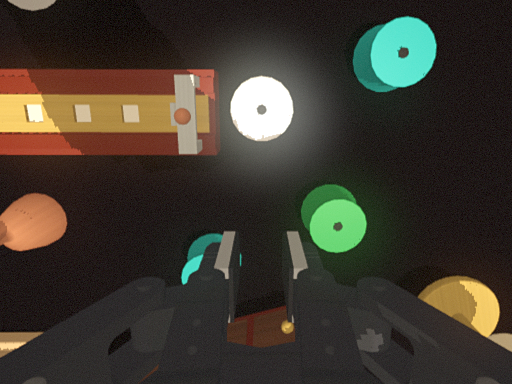

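```bash
python3 - <<'E'
from h import *
print(robot.observe()['joint_pos'].round(2), w2r(onplane('wrist',(262,109),.046)))
cmd(-.003,.163,.14,p[2])
E
```

```text
[0.26 0.44 0.25 1.39 0.   0.54] [-0.00396846  0.16433285]
slide [0.972 0.001 0.027] turn [-1.3000e-03 -7.0000e-04  1.5694e+00]
```

>>> carry_out --series '[{"slide": [0.97, 0, 0], "turn": [0, 0, 1.57], "jaw": 0}, {"slide": [0.97, 0, 0], "turn": [0, 0, 1.57], "jaw": 0}, {"slide": [0.97, 0, 0], "turn": [0, 0, 1.57], "jaw": 0}, {"slide": [0.97, 0, 0], "turn": [0, 0, 1.57], "jaw": 0}, {"slide": [0.97, 0, 0], "turn": [0, 0, 1.57], "jaw": 0}, {"slide": [0.97, 0, 0], "turn": [0, 0, 1.57], "jaw": 0}, {"slide": [0.97, 0, 0], "turn": [0, 0, 1.57], "jaw": 0}, {"slide": [0.97, 0, 0], "turn": [0, 0, 1.57], "jaw": 0}, {"slide": [0.97, 0, 0], "turn": [0, 0, 1.57], "jaw": 0}, {"slide": [0.97, 0, 0], "turn": [0, 0, 1.57], "jaw": 0}, {"slide": [0.97, 0, 0], "turn": [0, 0, 1.57], "jaw": 0}]'

```text
time_s: 2.82
position: [0.6043, 0.1903, 0.1416]
ee_rot: [-0.0, 0.8, 0.6, -0.0]
contact_force: [0.3, -0.4, -0.2]
opening: 0.0852
```

```bash
python3 - <<'E'
from h import *
import cv2
st();cmd(-.004,.164,.005,p[2])
cv2.imwrite('pics/w2.png',robot.snapshot('wrist')[:,:,::-1])
E
```

```text
2.825 rack [-0.0029  0.1629] z 0.1416 F [ 0.31 -0.43 -0.24] open 0.0852 
axes [[0.28, 0.96, -0.001], [0.96, -0.28, 0.0], [-0.0, -0.001, -1.0]]
slide [ 0.019 -0.016  2.277] turn [-0.0012  0.0003  0.0002]
```

View pics/w2.png

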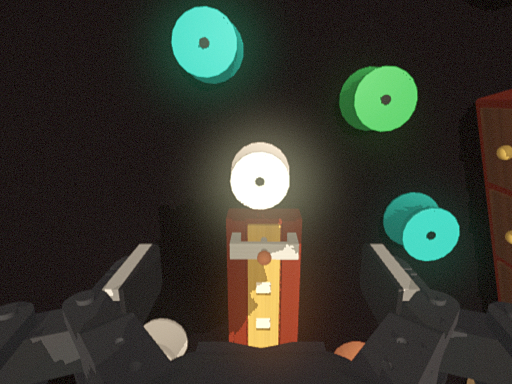

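>>> carry_out --series '[{"slide": [0.02, -0.02, 0.8], "jaw": 0.0}, {"slide": [0.02, -0.02, 1.6], "jaw": 0.0}, {"slide": [0.02, -0.02, 2.1], "jaw": 0.0}, {"slide": [0.02, -0.02, 2.42], "jaw": 0.0}, {"slide": [0.02, -0.02, 2.42], "jaw": 0.0}]'

```text
validation failed for argument at $.se...
```

```bash
python3 - <<'E'
from h import *
import cv2
st();cmd(-.084,.164,-.003,p[2])
cv2.imwrite('pics/w3.png',robot.snapshot('wrist')[:,:,::-1])
a=robot.snapshot('side')[170:280,130:270,::-1]
cv2.imwrite('pics/s3.png',cv2.resize(a,None,fx=5,fy=5,interpolation=2))
E
```

```text
2.875 rack [-0.0029  0.1629] z 0.1416 F [-0.06  0.21 -0.2 ] open 0.0856 
axes [[0.28, 0.96, -0.001], [0.96, -0.28, 0.0], [-0.0, -0.001, -1.0]]
slide [ 0.019 -1.349  2.412] turn [-0.0011  0.0003  0.0001]
```

View pics/w3.png

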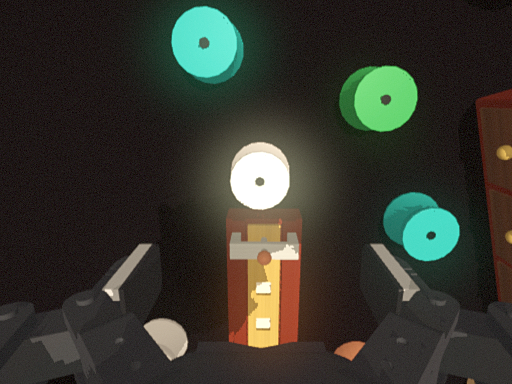

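View pics/s3.png

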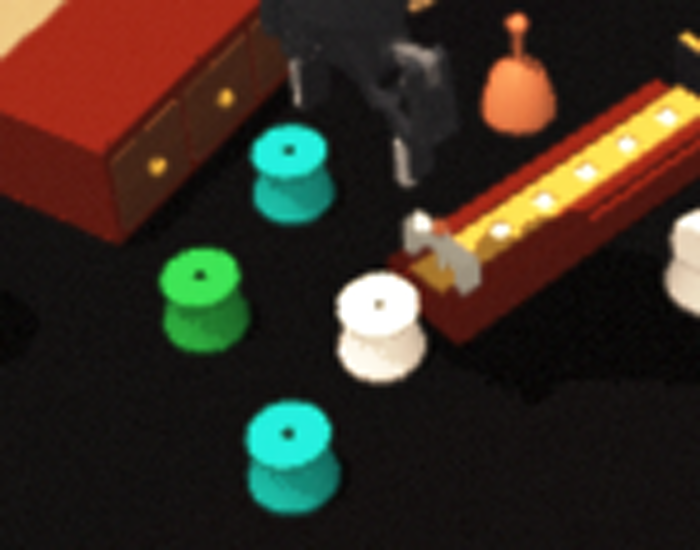

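>>> carry_out --series '[{"slide": [0.02, -0.02, 0.8], "turn": [0, 0, 0], "jaw": 0}, {"slide": [0.02, -0.02, 1.6], "turn": [0, 0, 0], "jaw": 0}, {"slide": [0.02, -0.02, 2.1], "turn": [0, 0, 0], "jaw": 0}, {"slide": [0.02, -0.02, 2.41], "turn": [0, 0, 0], "jaw": 0}, {"slide": [0.02, -0.02, 2.41], "turn": [0, 0, 0], "jaw": 0}]'

```text
time_s: 3.6
position: [0.6019, 0.1913, -0.0047]
ee_rot: [-0.001, 0.8, 0.6, -0.002]
contact_force: [-0.7, -0.2, 0.2]
opening: 0.0855
```

```bash
python3 - <<'E'
from h import *
import cv2
st();cmd(-.084,.164,-.003,p[2])
cv2.imwrite('pics/w4.png',robot.snapshot('wrist')[:,:,::-1])
a=robot.snapshot('side')[140:280,130:270,::-1]
cv2.imwrite('pics/s4.png',cv2.resize(a,None,fx=4,fy=4,interpolation=2))
E
```

```text
3.6 rack [-0.0054  0.1633] z -0.0047 F [-0.68 -0.2   0.17] open 0.0855 
axes [[0.28, 0.96, -0.004], [0.96, -0.28, -0.001], [-0.002, -0.004, -1.0]]
slide [ 0.012 -1.309 -0.023] turn [-0.004   0.0023  0.    ]
```

View pics/w4.png

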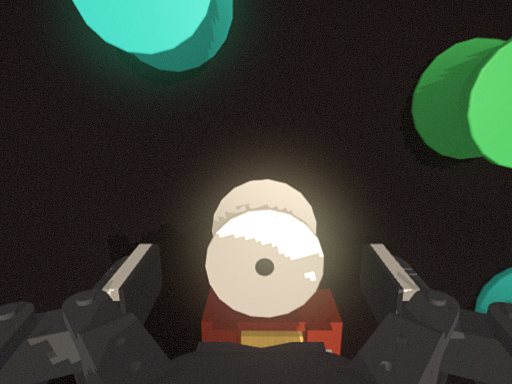

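View pics/s4.png

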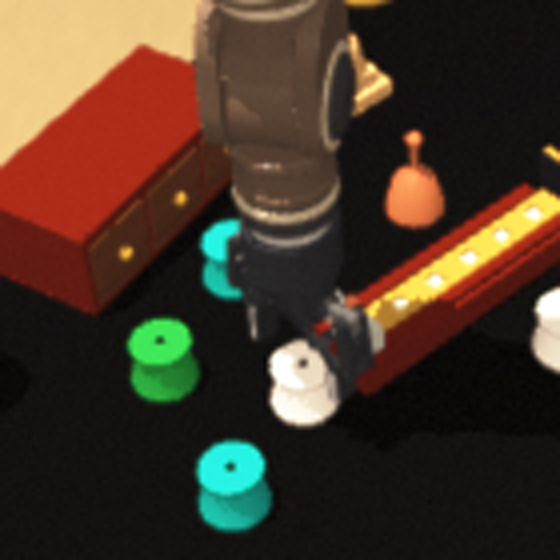

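>>> carry_out --series '[{"slide": [0.01, -0.1, 0], "turn": [0, 0, 0], "jaw": 0}, {"slide": [0.01, -0.2, 0], "turn": [0, 0, 0], "jaw": 0}, {"slide": [0.01, -0.3, 0], "turn": [0, 0, 0], "jaw": 0}, {"slide": [0.01, -0.4, 0], "turn": [0, 0, 0], "jaw": 0}, {"slide": [0.01, -0.5, 0], "turn": [0, 0, 0], "jaw": 0}, {"slide": [0.01, -0.6, 0], "turn": [0, 0, 0], "jaw": 0}]'

```text
time_s: 4.45
position: [0.5691, 0.2027, -0.0021]
ee_rot: [-0.0, 0.8, 0.6, 0.0]
contact_force: [0.4, -0.2, 0.8]
opening: 0.0851
```

```bash
python3 - <<'E'
from h import *
import cv2
st();cmd(-.084,.164,-.005,p[2])
cv2.imwrite('pics/w5.png',robot.snapshot('wrist')[:,:,::-1])
E
```

```text
4.45 rack [-0.0401  0.165 ] z -0.0021 F [ 0.41 -0.18  0.83] open 0.0851 
axes [[0.28, 0.96, -0.0], [0.96, -0.28, 0.0], [0.0, -0.0, -1.0]]
slide [-0.016 -0.731  0.048] turn [-0.0002 -0.0002 -0.    ]
```

View pics/w5.png

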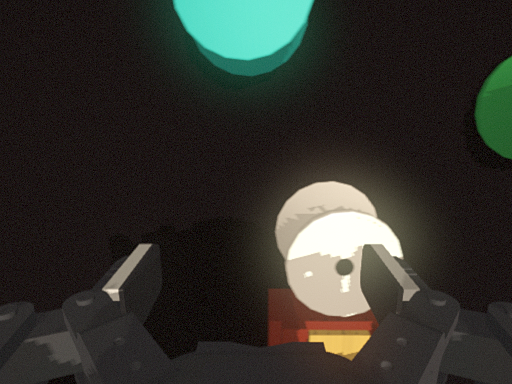

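```bash
python3 - <<'E'
from h import *
import cv2
print(w2r(onplane('wrist',(344.5,265),.046)),w2r(onplane('wrist',(402,262),.046)),w2r(onplane('wrist',(286,262),.046)),w2r(onplane('wrist',(277,232),.003)))
a=robot.snapshot('side')[170:270,160:260,::-1]
cv2.imwrite('pics/s5.png',cv2.resize(a,None,fx=6,fy=6,interpolation=2))
a=robot.snapshot('scene')[120:220,230:330,::-1]
cv2.imwrite('pics/c5.png',cv2.resize(a,None,fx=6,fy=6,interpolation=2))
E
```

```text
[-0.00490236  0.16494147] [0.01931119 0.16634998] [-0.02973658  0.16634014] [-0.03150488  0.16213196]
```

View pics/s5.png

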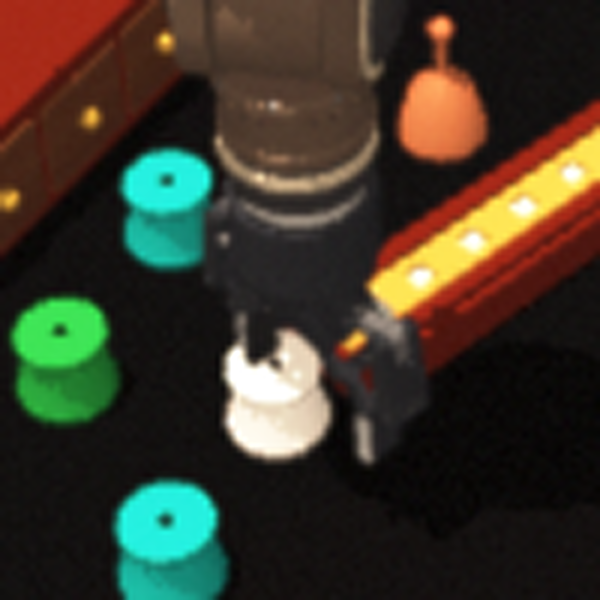

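View pics/c5.png

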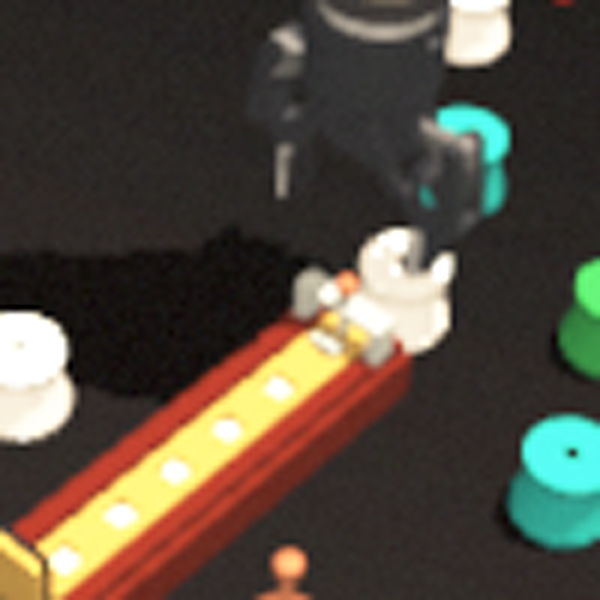

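```bash
python3 - <<'E'
from h import *
for z in(-.002,.011,.03,.05):
    P=[r2w(-.083,.165,z),r2w(.003,.165,z)]
    print(z,((proj('side',P)-[160,170])*6).round(), ((proj('scene',P)-[230,120])*6).round(),proj('wrist',P).round())
st()
E
```

```text
-0.002 [[376. 506.]
 [269. 418.]] [[293. 253.]
 [407. 326.]] [[184. 224.]
 [337. 224.]]
0.011 [[375. 490.]
 [268. 402.]] [[294. 237.]
 [409. 310.]] [[179. 233.]
 [343. 233.]]
0.03 [[374. 466.]
 [266. 378.]] [[296. 213.]
 [412. 286.]] [[169. 249.]
 [352. 249.]]
0.05 [[372. 441.]
 [263. 353.]] [[298. 187.]
 [416. 261.]] [[157. 270.]
 [365. 270.]]
4.6 rack [-0.0404  0.165 ] z -0.002 F [-2.02 -0.75  3.3 ] open 0.0856 
axes [[0.28, 0.96, -0.001], [0.96, -0.28, 0.0], [0.0, -0.001, -1.0]]
```

```bash
python3 - <<'E'
from h import *
import cv2
print(w2r(onplane('scene',(210+398/5,130+34.5),.046))-w2r(onplane('scene',(210+478/5,130+34.5),.046)))
print(w2r(onplane('side',(160+187/5,170+61),.046))-w2r(onplane('side',(160+271/5,170+61),.046)))
E=robot.camera_info('wrist')['extrinsics'];print(-E[:3,:3].T@E[:3,3])
P=[r2w(a,b,.03) for a in(-.035,.035) for b in(.125,)]+[r2w(-.035,.125,0),r2w(.035,.125,0)]
print(proj('wrist',P))
cv2.imwrite('pics/w6.png',cv2.resize(cv2.imread('pics/w5.png')[200:384,100:450],None,fx=2.2,fy=2.2,interpolation=2))
E
```

```text
[-0.0383895  -0.03685578]
[0.03742005 0.03817722]
[0.58847615 0.2682599  0.17459962]
[[270.74276254 321.60719698]
 [410.18972468 321.68334923]
 [269.31644224 288.80120948]
 [388.32947065 288.85103322]]
```

View pics/w6.png

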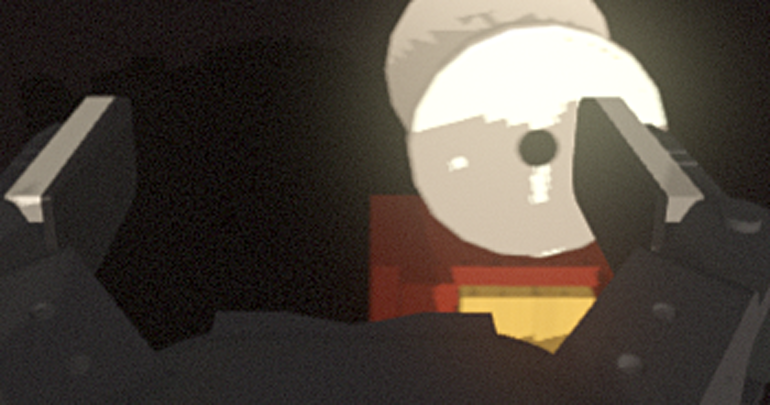

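```bash
python3 - <<'E'
from h import *
import cv2
for n,a,b in(('side',(190,280),(90,190)),('scene',(200,300),(80,170))):
    im=cv2.imread(f'pics/{n}0.png');k=7
    for sx,col in((-.0428,(0,0,255)),(.0428,(0,255,0))):pass
    cr=cv2.resize(im[b[0]:b[1],a[0]:a[1]],None,fx=6,fy=6,interpolation=2)
    for sx,col in((-.0428,(0,0,255)),(.0428,(0,255,0))):
        for z in(.196,.209,.22,.23,.24):
            u=(proj(n,[.5245+sx,0,z])[0]-[a[0],b[0]])*6;cv2.circle(cr,tuple(int(v) for v in u),4,col,1)
    cv2.imwrite(f'pics/{n}t.png',cr)
st()
E
```

```text
4.6 rack [-0.0404  0.165 ] z -0.002 F [-2.02 -0.75  3.3 ] open 0.0856 
axes [[0.28, 0.96, -0.001], [0.96, -0.28, 0.0], [0.0, -0.001, -1.0]]
```

View pics/sidet.png

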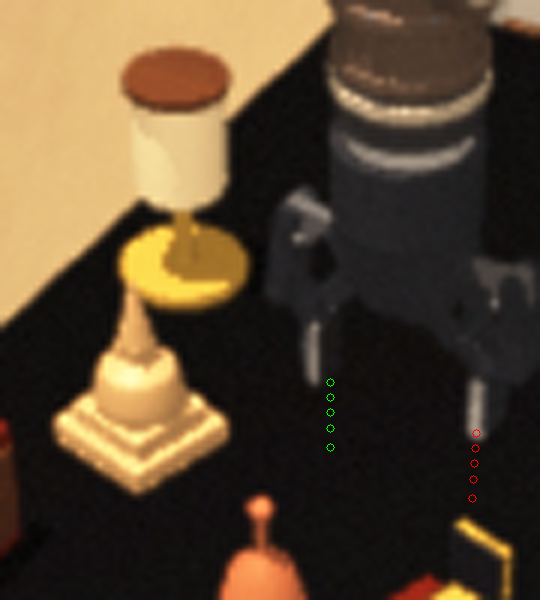

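View pics/scenet.png

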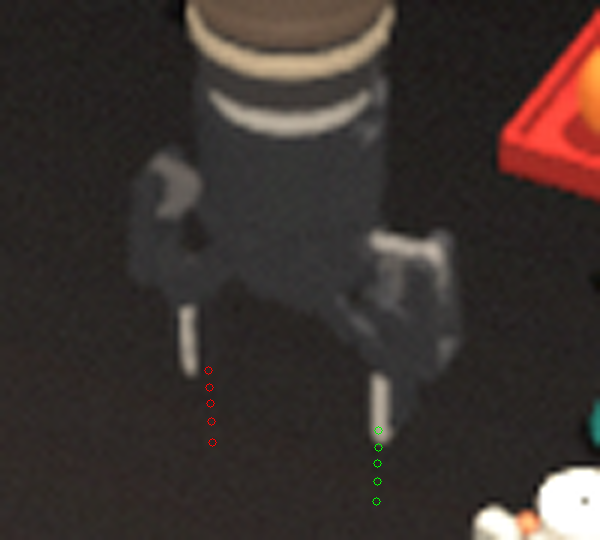

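>>> carry_out --series '[{"slide": [0, 0, -0.3], "turn": [0, 0, 0], "jaw": 0}, {"slide": [0, 0, -0.6], "turn": [0, 0, 0], "jaw": 0}, {"slide": [0, 0.3, -0.6], "turn": [0, 0, 0], "jaw": 0}, {"slide": [0, 0.6, -0.6], "turn": [0, 0, 0], "jaw": 0}, {"slide": [0, 0.6, -0.5], "turn": [0, 0, 0], "jaw": 0}, {"slide": [0, 0.6, -0.3], "turn": [0, 0, 0], "jaw": 0}, {"slide": [0, 0.6, 0], "turn": [0, 0, 0], "jaw": 0}, {"slide": [0, 0.6, 0.25], "turn": [0, 0, 0], "jaw": 0}, {"slide": [0, 0.6, 0.45], "turn": [0, 0, 0], "jaw": 0}, {"slide": [0, 0.6, 0.45], "turn": [0, 0, 0], "jaw": 0}]'

```text
time_s: 5.85
position: [0.6023, 0.1925, -0.0305]
ee_rot: [-0.001, 0.8, 0.6, -0.001]
contact_force: [0.7, -0.2, 0.1]
opening: 0.0858
```

```bash
python3 - <<'E'
from h import *
import cv2
st()
cv2.imwrite('pics/w7.png',robot.snapshot('wrist')[:,:,::-1])
a=robot.snapshot('side')[150:270,140:260,::-1]
cv2.imwrite('pics/s7.png',cv2.resize(a,None,fx=5,fy=5,interpolation=2))
E
```

```text
5.85 rack [-0.0054  0.1645] z -0.0305 F [ 0.71 -0.16  0.14] open 0.0858 
axes [[0.279, 0.96, -0.003], [0.96, -0.279, -0.0], [-0.001, -0.003, -1.0]]
```

View pics/w7.png

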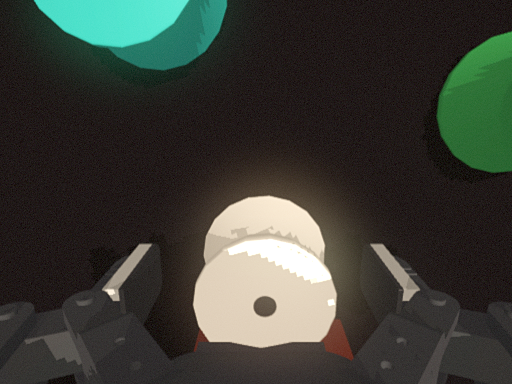

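View pics/s7.png

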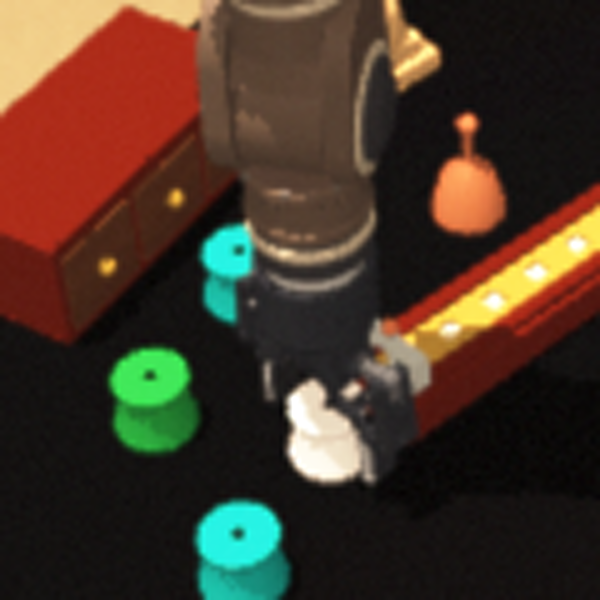

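>>> carry_out --series '[{"slide": [0, -0.1, 0], "turn": [0, 0, 0], "jaw": 0}, {"slide": [0, -0.2, 0], "turn": [0, 0, 0], "jaw": 0}, {"slide": [0, -0.3, 0], "turn": [0, 0, 0], "jaw": 0}, {"slide": [0, -0.4, 0], "turn": [0, 0, 0], "jaw": 0}, {"slide": [0, -0.5, 0], "turn": [0, 0, 0], "jaw": 0}, {"slide": [0, -0.6, 0], "turn": [0, 0, 0], "jaw": 0}]'

```text
time_s: 6.7
position: [0.569, 0.203, -0.0286]
ee_rot: [-0.0, 0.8, 0.6, 0.0]
contact_force: [1.3, -1.0, 0.9]
opening: 0.0854
```

```bash
python3 - <<'E'
from h import *
import cv2
st();cmd(-.084,.164,-.031,p[2])
cv2.imwrite('pics/w8.png',robot.snapshot('wrist')[:,:,::-1])
E
```

```text
6.7 rack [-0.0403  0.1653] z -0.0286 F [ 1.34 -0.97  0.91] open 0.0854 
axes [[0.279, 0.96, 0.0], [0.96, -0.279, 0.001], [0.001, 0.0, -1.0]]
slide [-0.021 -0.728  0.041] turn [ 0.0001 -0.0007  0.0004]
```

View pics/w8.png

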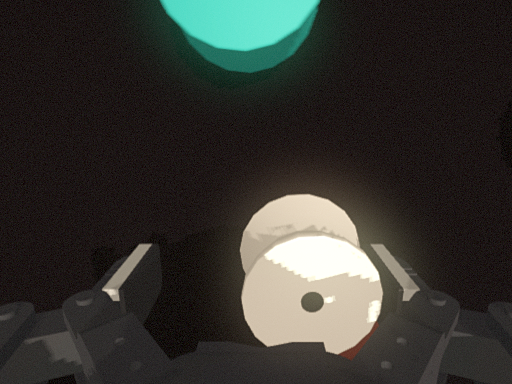

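>>> carry_out --series '[{"slide": [-0.02, -0.1, 0.02], "turn": [0, 0, 0], "jaw": 0}, {"slide": [-0.02, -0.2, 0.02], "turn": [0, 0, 0], "jaw": 0}, {"slide": [-0.02, -0.3, 0.02], "turn": [0, 0, 0], "jaw": 0}, {"slide": [-0.02, -0.4, 0.02], "turn": [0, 0, 0], "jaw": 0}, {"slide": [-0.02, -0.5, 0.02], "turn": [0, 0, 0], "jaw": 0}, {"slide": [-0.02, -0.6, 0.02], "turn": [0, 0, 0], "jaw": 0}, {"slide": [-0.02, -0.7, 0.02], "turn": [0, 0, 0], "jaw": 0}, {"slide": [-0.02, -0.78, 0.02], "turn": [0, 0, 0], "jaw": 0}, {"slide": [-0.02, -0.78, 0.02], "turn": [0, 0, 0], "jaw": 0}]'

```text
time_s: 7.88
position: [0.5221, 0.2152, -0.03]
ee_rot: [-0.001, 0.8, 0.601, -0.0]
contact_force: [0.6, -0.6, -0.4]
opening: 0.0848
```

```bash
python3 - <<'E'
from h import *
import cv2
st()
cv2.imwrite('pics/w9.png',robot.snapshot('wrist')[:,:,::-1])
E
```

```text
7.875 rack [-0.0887  0.1639] z -0.03 F [ 0.57 -0.55 -0.35] open 0.0848 
axes [[0.279, 0.96, -0.001], [0.96, -0.279, 0.001], [0.0, -0.002, -1.0]]
```

View pics/w9.png

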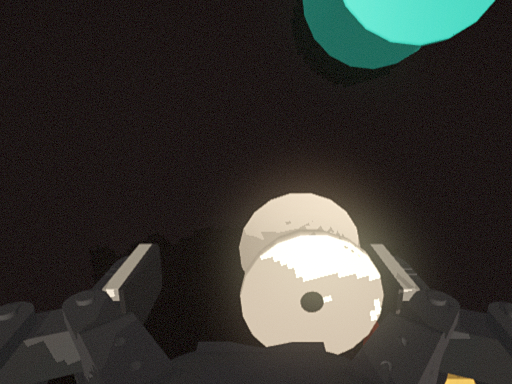

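>>> carry_out --series '[{"slide": [0, 0.1, 0], "turn": [0, 0, 0], "jaw": 0}, {"slide": [0, 0.24, 0], "turn": [0, 0, 0], "jaw": 0}, {"slide": [0, 0.24, -0.3], "turn": [0, 0, 0], "jaw": 0}, {"slide": [0, 0.24, -1], "turn": [0, 0, 0], "jaw": 0}, {"slide": [0, 0.24, -2], "turn": [0, 0, 0], "jaw": 0}, {"slide": [0, 0.24, -2.7], "turn": [0, 0, 0], "jaw": 0}, {"slide": [0, 0.24, -2.7], "turn": [0, 0, 0], "jaw": 1}]'

```text
time_s: 8.8
position: [0.5393, 0.2116, 0.1362]
ee_rot: [0.0, 0.8, 0.6, 0.003]
contact_force: [-0.4, 0.2, -1.1]
opening: 0.0697
```

```bash
python3 - <<'E'
from h import *
import cv2
st();cmd(0,-.20,.12,p[2])
cv2.imwrite('pics/w10.png',robot.snapshot('wrist')[:,:,::-1])
a=robot.snapshot('side')[150:270,160:300,::-1]
cv2.imwrite('pics/s10.png',cv2.resize(a,None,fx=5,fy=5,interpolation=2))
E
```

```text
8.8 rack [-0.0713  0.1652] z 0.1362 F [-0.42  0.22 -1.12] open 0.0697 
axes [[0.279, 0.96, 0.006], [0.96, -0.279, 0.003], [0.005, 0.004, -1.0]]
slide [-6.089  1.184  0.246] turn [ 0.0043 -0.0048  0.0005]
```

View pics/w10.png

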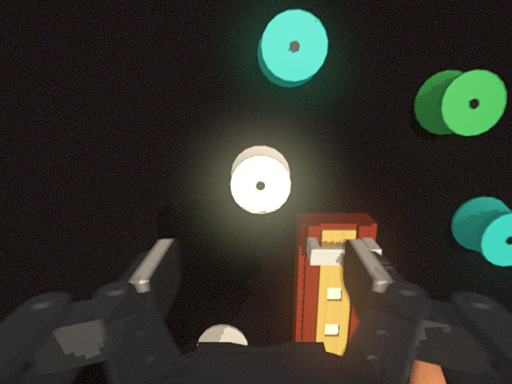

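View pics/s10.png

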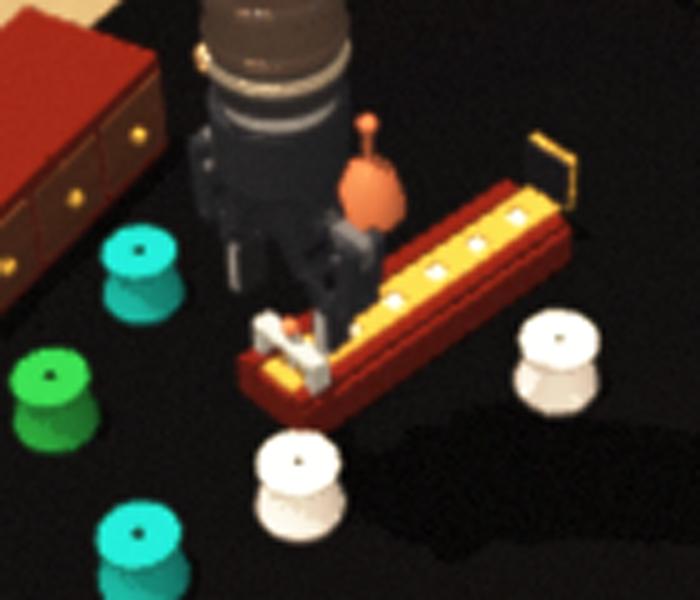

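>>> carry_out --series '[{"slide": [-1, 0.2, 0.1], "turn": [0, 0, 0], "jaw": 1}, {"slide": [-2, 0.4, 0.1], "turn": [0, 0, 0], "jaw": 1}, {"slide": [-3, 0.6, 0.1], "turn": [0, 0, 0], "jaw": 1}, {"slide": [-4, 0.8, 0.1], "turn": [0, 0, 0], "jaw": 1}, {"slide": [-5, 1, 0.1], "turn": [0, 0, 0], "jaw": 1}, {"slide": [-6.1, 1.18, 0.1], "turn": [0, 0, 0], "jaw": 1}, {"slide": [-6.1, 1.18, 0.1], "turn": [0, 0, 0], "jaw": 1}, {"slide": [-6.1, 1.18, 0.1], "turn": [0, 0, 0], "jaw": 1}, {"slide": [-6.1, 1.18, 0.1], "turn": [0, 0, 0], "jaw": 1}]'

```text
time_s: 10.02
position: [0.5026, -0.1591, 0.1249]
ee_rot: [-0.001, 0.799, 0.601, -0.0]
contact_force: [0.4, 0.4, -0.6]
opening: 0.0001
```

```bash
python3 - <<'E'
from h import *
import cv2
st();cmd(0,-.20,.02,p[2])
print(proj('wrist',[r2w(-.02,-.143,.076),r2w(.02,-.143,.076)]))
cv2.imwrite('pics/w11.png',robot.snapshot('wrist')[:,:,::-1])
for n in('side','scene'):
    print(n,proj(n,[r2w(0,-.2,z) for z in(.13,.15,.17,.19)]))
im=robot.snapshot('side')[80:220,220:340,::-1]
cv2.imwrite('pics/s11.png',cv2.resize(im,None,fx=4,fy=4,interpolation=2))
E
```

```text
10.025 rack [-0.0027 -0.201 ] z 0.1249 F [ 0.45  0.37 -0.57] open 0.0001 
axes [[0.278, 0.961, -0.002], [0.961, -0.278, 0.002], [0.001, -0.002, -1.0]]
slide [0.014 0.05  1.748] turn [-0.0024 -0.0009  0.0022]
[[234.26978535 114.10530019]
 [295.21679505 114.21101425]]
side [[282.70596827 159.83680533]
 [283.05729041 155.30799446]
 [283.41503389 150.69640772]
 [283.77937638 145.99975478]]
scene [[214.75603209 211.15097538]
 [214.14950203 206.43601102]
 [213.52362527 201.57065173]
 [212.87746113 196.54758509]]
```

View pics/w11.png

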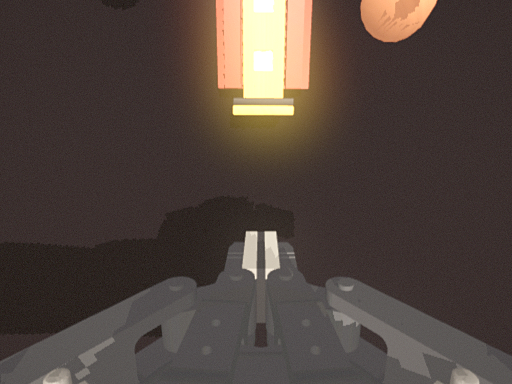

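View pics/s11.png

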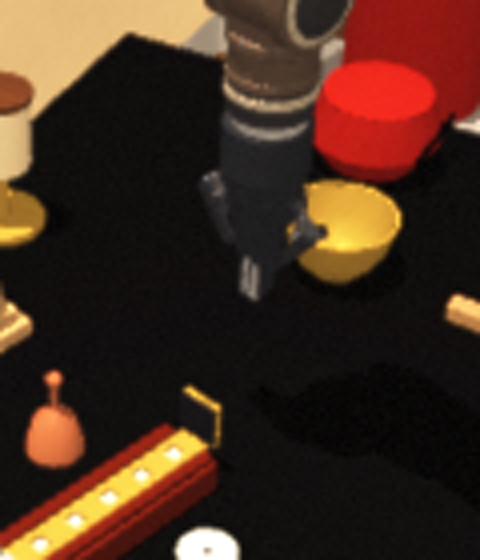

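```bash
python3 - <<'E'
from h import *
w=onplane('scene',(165,325),.03);print(w,w2r(w));w=onplane('scene',(118,286),.01);print(w2r(w))
E
```

```text
[ 0.53212267 -0.44205974  0.03      ] [ 0.10474056 -0.46435201]
[-0.07521834 -0.48348164]
```

>>> carry_out --series '[{"slide": [0.01, 0.05, 0.5], "turn": [0, 0, 0], "jaw": 1}, {"slide": [0.01, 0.05, 1], "turn": [0, 0, 0], "jaw": 1}, {"slide": [0.01, 0.05, 1.5], "turn": [0, 0, 0], "jaw": 1}, {"slide": [0.01, 0.05, 1.84], "turn": [0, 0, 0], "jaw": 1}, {"slide": [0.01, 0.05, 1.84], "turn": [0, 0, 0], "jaw": 1}]'

```text
time_s: 10.75
position: [0.5047, -0.1576, 0.0135]
ee_rot: [-0.002, 0.799, 0.602, -0.001]
contact_force: [-0.3, 0.2, 0.3]
opening: 0.0001
```

```bash
python3 - <<'E'
from h import *
import cv2
st();cmd(0,-.16,.014,p[2]);cmd(0,-.114,.014)
cv2.imwrite('pics/w12.png',robot.snapshot('wrist')[:,:,::-1])
im=robot.snapshot('side')[80:220,220:340,::-1]
cv2.imwrite('pics/s12.png',cv2.resize(im,None,fx=4,fy=4,interpolation=2))
E
```

```text
10.75 rack [-0.0012 -0.1989] z 0.0135 F [-0.31  0.24  0.27] open 0.0001 
axes [[0.275, 0.961, -0.004], [0.961, -0.275, 0.002], [0.001, -0.005, -1.0]]
slide [ 0.649  0.023 -0.008] turn [-0.0049 -0.0009  0.0046]
slide [ 1.416  0.026 -0.007] turn None
```

View pics/w12.png

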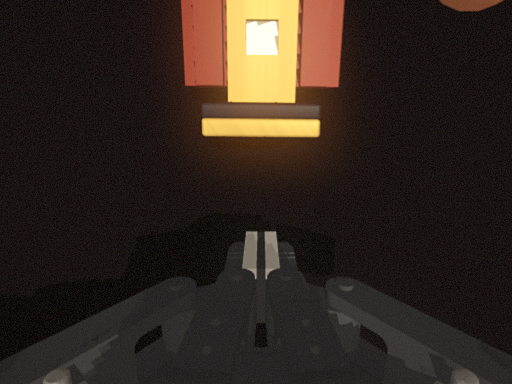

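View pics/s12.png

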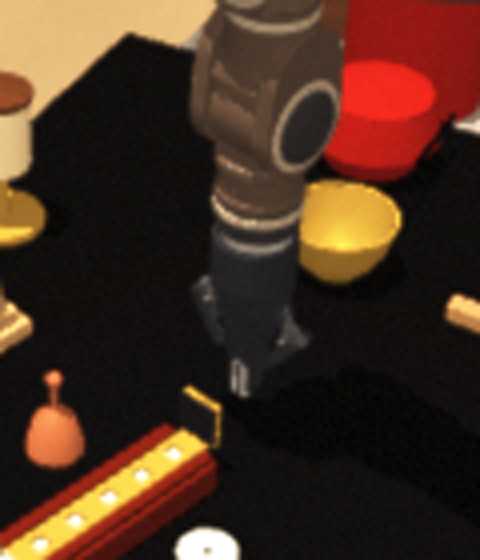

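>>> carry_out --series '[{"slide": [0.3, 0.02, 0], "turn": [0, 0, 0.004], "jaw": 1}, {"slide": [0.6, 0.02, 0], "turn": [0, 0, 0.004], "jaw": 1}, {"slide": [0.7, 0.02, 0], "turn": [0, 0, 0.004], "jaw": 1}, {"slide": [0.8, 0.02, 0], "turn": [0, 0, 0.004], "jaw": 1}, {"slide": [0.9, 0.02, 0], "turn": [0, 0, 0.004], "jaw": 1}]'

```text
time_s: 11.48
position: [0.5223, -0.1085, 0.0162]
ee_rot: [0.001, 0.8, 0.6, -0.001]
contact_force: [-3.4, -9.2, 3.9]
opening: -0.0002
```

```bash
python3 - <<'E'
from h import *
import cv2
st();cmd(0,-.114,.014,p[2])
cv2.imwrite('pics/w13.png',robot.snapshot('wrist')[:,:,::-1])
E
```

```text
11.475 rack [ 0.002  -0.1468] z 0.0162 F [-3.4  -9.23  3.87] open -0.0002 
axes [[0.281, 0.96, -0.001], [0.96, -0.281, -0.003], [-0.003, -0.0, -1.0]]
slide [ 0.547 -0.034  0.035] turn [-0.      0.0031 -0.0009]
```

View pics/w13.png

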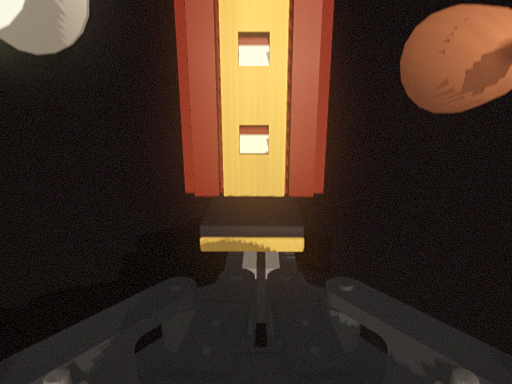

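>>> carry_out --series '[{"slide": [0.1, -0.03, 0.03], "turn": [0, 0, 0], "jaw": 1}, {"slide": [0.2, -0.03, 0.03], "turn": [0, 0, 0], "jaw": 1}, {"slide": [0.3, -0.03, 0.03], "turn": [0, 0, 0], "jaw": 1}, {"slide": [0.4, -0.03, 0.03], "turn": [0, 0, 0], "jaw": 1}, {"slide": [0.48, -0.03, 0.03], "turn": [0, 0, 0], "jaw": 1}, {"slide": [0.53, -0.03, 0.03], "turn": [0, 0, 0], "jaw": 1}, {"slide": [0.55, -0.03, 0.03], "turn": [0, 0, 0], "jaw": 1}, {"slide": [0.55, -0.03, 0.03], "turn": [0, 0, 0], "jaw": 1}]'

```text
time_s: 12.52
position: [0.5311, -0.0779, 0.0155]
ee_rot: [0.003, 0.801, 0.599, -0.001]
contact_force: [0.1, -8.8, 5.6]
opening: -0.0
```

```bash
python3 - <<'E'
from h import *
import cv2
st();cmd(0,-.114,.014,p[2])
for d in(.036,.038,.04): print(d,proj('wrist',[r2w(-.02,-.143+d,.076),r2w(.02,-.143+d,.076)]).round(1).tolist())
cv2.imwrite('pics/w14.png',robot.snapshot('wrist')[:,:,::-1])
E
```

```text
12.525 rack [ 0.0019 -0.115 ] z 0.0155 F [ 0.12 -8.76  5.56] open -0.0 
axes [[0.282, 0.959, 0.002], [0.959, -0.282, -0.006], [-0.006, 0.003, -1.0]]
slide [ 0.017 -0.032  0.025] turn [ 0.0034  0.0058 -0.0022]
0.036 [[203.1, 262.7], [307.7, 262.3]]
0.038 [[202.8, 258.0], [307.9, 257.5]]
0.04 [[202.5, 253.2], [308.1, 252.7]]
```

View pics/w14.png

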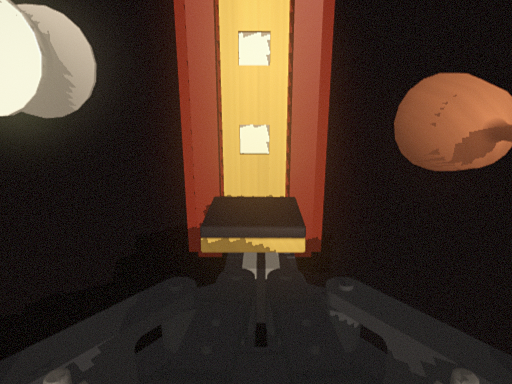

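>>> carry_out --series '[{"slide": [0.04, -0.03, 0], "turn": [0, 0, 0], "jaw": 1}, {"slide": [0.08, -0.03, 0], "turn": [0, 0, 0], "jaw": 1}, {"slide": [0.1, -0.03, 0], "turn": [0, 0, 0], "jaw": 1}, {"slide": [0.1, -0.03, 0], "turn": [0, 0, 0], "jaw": 1}]'

```text
time_s: 13.08
position: [0.5309, -0.078, 0.0159]
ee_rot: [0.008, 0.802, 0.597, -0.005]
contact_force: [-1.5, -23.1, 1.6]
opening: 0.0
```

```bash
python3 - <<'E'
from h import *
import cv2
st()
for d in(.038,.04,.042): print(d,proj('wrist',[r2w(-.02,-.143+d,.076),r2w(.02,-.143+d,.076)]).round(1).tolist())
im=robot.snapshot('wrist')[:,:,::-1]
cv2.imwrite('pics/w15.png',cv2.resize(im[180:270,180:330],None,fx=5,fy=5,interpolation=2))
E
```

```text
13.075 rack [ 0.0017 -0.1152] z 0.0159 F [ -1.5  -23.13   1.61] open 0.0 
axes [[0.286, 0.958, 0.001], [0.958, -0.286, -0.019], [-0.018, 0.007, -1.0]]
0.038 [[203.9, 259.3], [308.6, 258.3]]
0.04 [[203.6, 254.5], [308.8, 253.6]]
0.042 [[203.3, 249.8], [309.0, 248.8]]
```

View pics/w15.png

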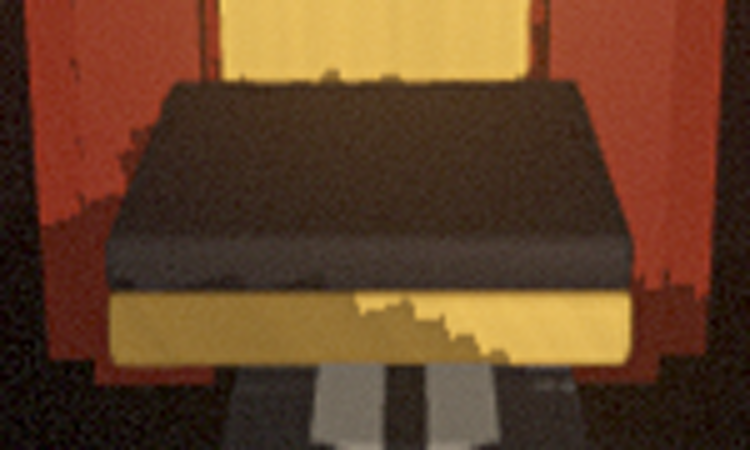

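>>> carry_out --series '[{"slide": [-0.1, 0, 0], "turn": [0, 0, 0], "jaw": 1}, {"slide": [-0.25, 0, 0], "turn": [0, 0, 0], "jaw": 1}, {"slide": [-0.5, 0, 0], "turn": [0, 0, 0], "jaw": 1}, {"slide": [-0.8, 0, 0], "turn": [0, 0, 0], "jaw": 1}, {"slide": [-1.2, 0, 0], "turn": [0, 0, 0], "jaw": 1}, {"slide": [-1.4, 0, -0.4], "turn": [0, 0, 0], "jaw": 1}, {"slide": [-1.4, 0, -1.3], "turn": [0, 0, 0], "jaw": 1}, {"slide": [-1.4, 0, -2.2], "turn": [0, 0, 0], "jaw": 1}, {"slide": [-1.4, 0, -2.2], "turn": [0, 0, 0], "jaw": 1}, {"slide": [-1.4, 0, -2.2], "turn": [0, 0, 0], "jaw": 1}]'

```text
time_s: 14.38
position: [0.5065, -0.1562, 0.1491]
ee_rot: [0.008, 0.802, 0.597, -0.005]
contact_force: [-0.6, 0.3, -1.1]
opening: 0.0001
```

```bash
python3 - <<'E'
from h import *
import cv2
st()
for d in(.017,.02,.023): print(d,proj('wrist',[r2w(-.02,-.143+d,.076),r2w(.02,-.143+d,.076)]).round(1).tolist())
cv2.imwrite('pics/w16.png',robot.snapshot('wrist')[:,:,::-1])
im=robot.snapshot('side')[150:260,170:300,::-1]
cv2.imwrite('pics/s16.png',cv2.resize(im,None,fx=5,fy=5,interpolation=2))
im=robot.snapshot('scene')[:,:,::-1]
cv2.imwrite('pics/c16.png',im)
E
```

```text
14.375 rack [ 1.000e-04 -1.971e-01] z 0.1491 F [-0.64  0.32 -1.11] open 0.0001 
axes [[0.286, 0.958, 0.001], [0.958, -0.286, -0.019], [-0.018, 0.007, -1.0]]
0.017 [[230.5, 91.9], [286.8, 91.5]]
0.02 [[230.4, 87.5], [286.9, 87.0]]
0.023 [[230.2, 83.0], [287.0, 82.6]]
```

View pics/w16.png

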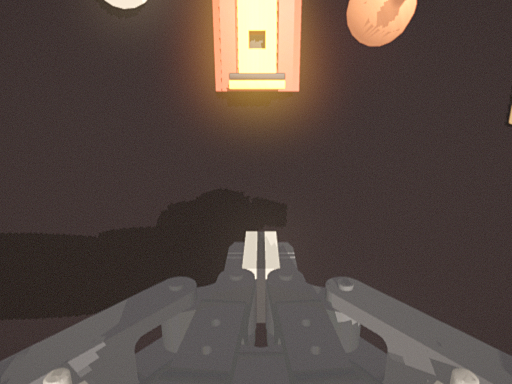

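View pics/s16.png

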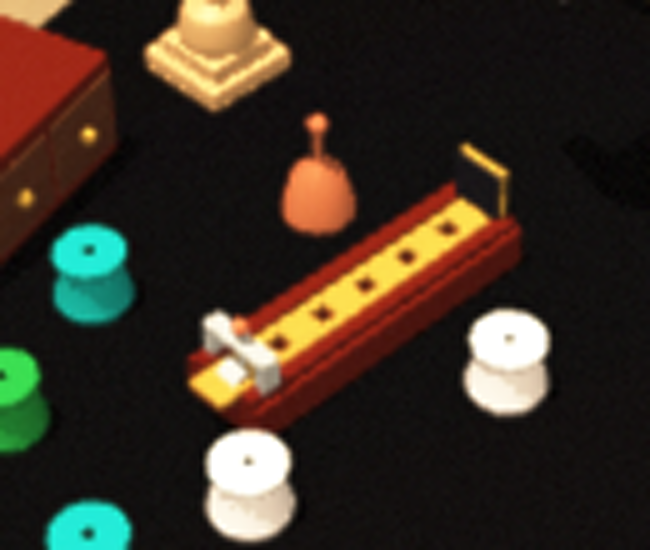

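View pics/c16.png

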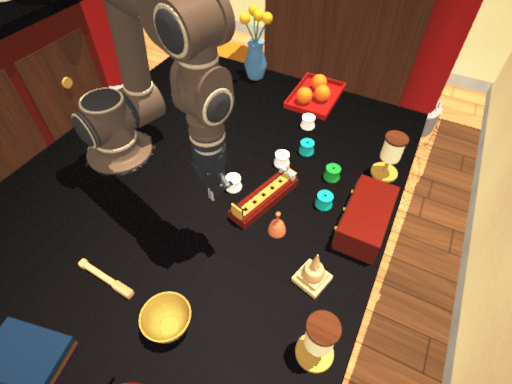

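```bash
python3 - <<'E'
from h import *
print(w2r(onplane('side',(219.6,242.2),.046)))
print(robot.finish_job())
E
```

```text
[-0.07096728  0.16457281]
the job is handed in; nothing more can be done
None
```

The slide is latched half-way and the five sockets are open. I have handed the job in at about 14.5 s of the 48 s allowed; it reported no verdict.

- **Holder:** I pushed the porcelain holder sideways with one finger, with the open jaws straddling it. It stands upright with its centre about 71 mm to the −x side of the rack's axis, where more than 45 mm was needed.
- **Slide:** I pushed the brass face with shut fingers until the slide stopped. The force rose to 23 N with no further travel, and the camera put the slide at about 40 mm. I then backed straight off.
- **Last checks:** All five slots show dark sockets. The tab edge puts the slide at about 19 mm, inside the 17 to 23 mm window. The gripper is clear of everything, with only about 1 N of noise on the force reading. In the final pictures the other things look to be where they started, but I did not measure each one.

**One disagreement:** the finger tips sit higher than the stated TCP, by about 28 mm when shut and 42 mm when open, judging from the cameras. Because of this, my first sideways move passed over the top of the holder and touched it lightly, with about 3 N upward force, without moving it noticeably. I corrected the height and repeated the push.

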